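Set the mushroom dryer to the red line and start it

TASK

Get the mushroom dryer going: with a fingertip, push the lug of its round dial around until the white index mark on the dial lines up with the red line of the scale, then press the green start button fully down and let it spring back. Nothing is to be pinched, gripped or lifted: do not take the lug between the fingers, do not press start before the dial is on the red line, do not shove the dryer out of its place, and leave everything else on the shelf where it stands.

Things in the scene. Friction and masses are not known exactly. Their poses are not given: they have to be found in the camera images.
- dryer: the mushroom dryer, a round off-white stack of trays 300 mm across and 184 mm high with a light grey fan head on top (256 mm across; its flat deck, 240 mm across, is 214 mm above the shelf), loose on four rubber feet, 2 to 3.5 kg in all. Origin at the centre of its underside, z up. Dial and start button are on the deck: the dial in the middle, the button 95 mm from the dial's axis towards the dryer's own -x side
- dial_axis (a point): point on the dial's upright turning axis, at the level of the dial's flat upper face (230 mm above the shelf). The dial is a black disc 132 mm across and 14 mm high; it lies in the middle of the deck and turns with the joint dial
- dial (a joint): angle of the dial in rad, 0 at its low stop and 4.71 at its high stop; it grows as the dial turns clockwise seen from above, and starts somewhere above the red line, between 2.7 and 4.3. With the index mark on the red line it reads 1.571, so the dial has to be turned back, counter-clockwise seen from above. It moves stiffly (about 2 to 4 N at the lug), does not spring back and stays where it is left
- index_mark (a point): the white index mark on the dial (6 mm wide; it runs from the lug out over the rim, and goes on as a white line along the lug's crest): this point lies at the dial's rim, 66 mm from the axis, on the mark's centre line; turns with the dial
- lug (a point): centre of the dial's finger lug, a grey upright fin on the dial's upper face, 37 mm from the axis, on the same radius as the index mark. The fin runs along the radius from 22 to 52 mm from the axis, is 11 mm thick across the radius over its two dark grip pads, and stands 22 mm above the dial's upper face; the point is 11 mm above that face. Nothing else stands on the dial
- pad_cw: grip pad on the flank of the lug that looks clockwise (seen from above); 28 mm along the radius, 18 mm high, 2.5 mm thick, origin at its centre, its outer face 5.5 mm from the lug's middle plane. Pushing on it turns the dial counter-clockwise (joint value falls)
- pad_ccw: the same grip pad on the lug's other flank, which looks counter-clockwise; pushing on it turns the dial clockwise (joint value grows)
- red_line (a point): middle of the red scale line on the deck, 88 mm from the dial's axis. The line is 6 mm wide and runs along the radius from 71 to 105 mm; the other scale lines are thin, black, and 15 degrees apart
- start (a joint): travel of the green start button in m, 0 up, 0.006 fully down (about 5 N); it springs back when let go
- start_top (a point): centre of the upper face of the green start button (28 mm across, in a black collar 44 mm across and 12 mm high on the deck); at rest it is 18 mm above the deck, 232 mm above the shelf; pressed straight down
- jar: small glass clip-lid jar, 80 mm across, 93 mm high, origin at the centre of its underside; stands beside the dryer; leave it alone
- cup: red plastic measuring cup, 84 mm across, 62 mm high, handle 85 mm long to its own +x, origin at the centre of its underside; leave it alone
- slicer: steel egg slicer, 130 by 84 mm, its wire frame half open and up to 95 mm high, origin at the centre of its underside; leave it alone
- tin: grey aluminium tin with a pull-out tray, 210 by 150 mm, 115 mm high, origin at the centre of its underside; leave it alone
- plate_big: white ceramic plate, 210 mm across, 20 mm high, origin at the centre of its underside; leave it alone
- plate_small: smaller white ceramic plate, 160 mm across, stacked on the big one, origin at the centre of its underside; leave it alone
- brush: mushroom brush, about 190 mm long, lying; origin at the middle of its underside, along its own x; leave it alone

How it is judged (in metres and radians):
On the way, in this order (a step that is already met when the one before it is completed fails the run):
1. the dial stands on the red line (value of joint dial between 1.481 and 1.661 rad and velocity of joint dial between -0.05 and 0.05 rad/s), for 0.2 s.
2. the start button is pressed fully down (value of joint start above 0.0045 m), for 0.05 s.
At the end, for the whole second after the job is handed in: the dial's index mark is within 0.09 rad (6 mm at the rim) of the red line, the start button has been pressed and is up again, the dryer stands level within 25 mm of where it was, and jar, cup, slicer, tin, plates and brush are within 20 mm of where they were (value of joint dial between 1.481 and 1.661 rad and value of joint start below 0.0015 m and distance of dryer from where it was at the start of the episode below 0.025 m and angle between dryer's own z axis and vertical below 0.03 rad and linear speed of dryer below 0.01 m/s and distance of each of jar, cup, slicer, tin, plate_big, plate_small, brush from where it was at the start of the episode below 0.02 m); the robot touches nothing.
It fails at once if the lug is pinched: both of its flanks touched at once (contact force between the fingers and pad_cw above 0.5 N and contact force between the fingers and pad_ccw above 0.5 N).
It fails at once if start is pressed while the dial is off the red line (value of joint start above 0.003 m and (value of joint dial below 1.481 rad or value of joint dial above 1.661 rad)).
It fails at once if the dryer is shoved more than 25 mm, lifted or tipped (distance of dryer from where it was at the start of the episode above 0.025 m or height (world z) of dryer above 0.01 m or angle between dryer's own z axis and vertical above 0.06 rad).
It fails at once if a bystander is moved more than 20 mm or knocked over (distance of any of jar, cup, slicer, tin, plate_big, plate_small, brush from where it was at the start of the episode above 0.02 m or angle between any of jar, cup's own z axis and vertical above 0.5 rad).
It also fails if it takes over 45 s, if anything falls off the work surface, if the arm or the gripper's body presses on something with over 40 N, if the wrist force passes 120 N, or if a joint passes its speed limit or range.

ROBOT

A 6-joint arm with a two-finger parallel gripper is mounted at the origin on the work surface. World frame = base frame: x ahead of the robot, y to its left, z up, the work surface at z = 0. Lengths are in mm, angles in rad, forces in N, time in s.
With the tool pointing down it reaches from about 350 to 875 mm from the base axis. Payload 4.2 kg.
Tool frame: the origin (TCP) lies between the finger pads; the fingertips stand env.nose_length ahead of it and the grasp point (between the pads) lies 3 mm ahead of it (env.nose_length is the distance from the TCP to the fingertips, in mm); z points along the fingers, y is the direction in which the jaws open and shut (so a half turn about z gives the same grasp; the last joint's range is limited). The gripper opens to 85 mm and grips with 20 to 120 N. Pads are 22 mm wide; open, the fingers measure 114 mm over their backs; the gripper's body (76 mm by 85 mm) begins 54 mm behind the grasp point. The pads swing forward as they close: fully open they stand 13 mm farther back than shut.
Start: joints at [1.395, 0.385, 0.008, 0, -1.194, -0.259], TCP at [263.235, 566.839, 253.312] pointing down, gripper open.
Joint ranges: [-3.14, 3.14], [-1.21, 2.06], [-1.07, 1.41], [-3.16, 2.05], [-2.99, -0.16], [-3.1, 3.1]. Speed limits (rad/s): [2.79, 2.79, 3.14, 3.14, 3.14, 3.14].

INTERFACE

Orientations are given as a rotation vector (axis times angle).
In Python, from plant import get_state, cams, env gives the robot as it stands.
- The arm moves only by the tool carry_out, never from a script. Its argument "rows" is a list that holds one entry, the list of rows, each a list of 5 numbers: the finger opening in cm, from 0 to 8.54, then the shift along the tool's x, y, z in cm, then the turn about the tool's z in rad. In form: [[[jaw, dx, dy, dz, yaw], ...]]. A call has 1 to 12 rows; each row shifts and turns the pose as measured when the row begins, along the tool's axes as they then stand; what a row does not reach is not made up. A row lasts 1/10 s, in which the tool goes at most 50 mm and 8.59 degrees, less where a joint would pass 70% of its speed; a pose out of reach is approached as far as the arm can. A call with a gripper value outside its range is refused whole. The fingers move at their own pace and stop on an object; "force" is the grip in N (left out, the last holds). Time passes only in rows, so rows that do not move let the fingers close. It gives the time, the measured TCP pose, the force and the opening at its end, in the units of the state.
- get_state(): the state, without advancing time (a new reading comes with each control period).
- cams.snapshot(name): name is "side" or "top"; returns the picture (420x560x3 uint8, red, green, blue); there is no depth.
- cams.camera_model(name): a dict with "fovy" (degrees; the focal length in pixels is half the picture's height over the tangent of half this angle, whatever the lens; pixels are square), "cx", "cy" (the principal point, pixels), "R" (3x3) and "t" (3): a world point X has camera coordinates R X + t. Camera axes: x right, y down, z forward; pixel columns grow to the right and rows downward; lengths in mm; the calibration is good to about 2 mm. A picture is of the moment at which its call begins. camera_model takes no time and is no camera call.
- env.close_job(): hands the job in, once; it reports no verdict.
The state is a dict: "time": time; "joint_pos": joint angles; "qd": joint speeds; "tau": joint torques, N m; "eef_pos": TCP position; "eef_rot": TCP orientation; "ft_force": force on the tool from outside, world axes, zero at the start; "ft_torque": the same for the moment, N m; "finger_gap": opening from 0.0 (shut) to 1.0 (fully open).
Only numpy, scipy, OpenCV 4.12 (cv2) and the standard library are available. Lean on these libraries where they do the work, as an engineer would, in place of code of your own. Each camera call takes 0.05 s, during which the arm holds its last target. There are 200 camera calls.

## Working session

There is one attempt and no reset: what is moved stays moved. The work goes in short steps, Python scripts to look and compute and a tool call to move; the robot and the scene stay as the last step left them, time stands still between calls to the robot, and variables do not carry over. Pictures are saved under pics/ and viewed, about 8 in all and at most 12, crops included, and the job is handed in when it is done.

Besides the shell and the picture viewer there is one more tool, called after "Request:" by a JSON object that holds its "api" and its "payload". carry_out: Moves the arm, as the interface text tells. Its arguments: {"type":"object","properties":{"rows":{"type":"array","items":{"type":"array","items":{"type":"array","items":{"type":"number"}}}},"force":{"type":"number"}},"required":["rows"]}

```bash
mkdir -p pics; cat > h.py <<'E'
import numpy as np,cv2
from plant import get_state,cams,env
def snap(n,f,crop=None,s=1):
    im=cams.snapshot(n)[:,:,::-1]
    cv2.imwrite('pics/raw_'+f,im)
    if crop: x0,y0,x1,y1=crop; im=im[y0:y1,x0:x1]
    cv2.imwrite('pics/'+f,cv2.resize(im,None,fx=s,fy=s,interpolation=cv2.INTER_CUBIC))
def K(n):
    m=cams.camera_model(n);return m,210/np.tan(np.radians(m['fovy'])/2)
def ray(n,u,v,z):
    m,f=K(n);R=np.array(m['R']);t=np.array(m['t']);c=-R.T@t
    d=R.T@np.array([(u-m['cx'])/f,(v-m['cy'])/f,1]);return c+d*(z-c[2])/d[2]
def proj(n,X):
    m,f=K(n);p=np.array(m['R'])@np.array(X)+np.array(m['t']);return m['cx']+f*p[0]/p[2],m['cy']+f*p[1]/p[2]
E
python3 - <<'E'
from h import *
a=cams.snapshot('top');b=cams.snapshot('side')
cv2.imwrite('pics/top0.png',a[:,:,::-1]);cv2.imwrite('pics/side0.png',b[:,:,::-1])
print(get_state(),env.nose_length)
for n in('top','side'):print(cams.camera_model(n))
E
```

```text
{'time': 0.1, 'joint_pos': array([ 1.39461497e+00,  3.85498745e-01,  6.79487614e-03, -4.10178364e-04,
       -1.19399191e+00, -2.58611552e-01]), 'qd': array([-7.43710298e-04, -4.18441518e-04,  2.88191981e-03,  1.25992239e-03,
       -2.95480205e-05,  5.26338736e-04]), 'tau': array([-4.67832106e-04, -3.93321526e+01,  1.88926792e+01,  4.19800535e+00,
       -2.62944603e-03,  4.65988506e-06]), 'eef_pos': array([263.04806001, 566.44340945, 252.33575981]), 'eef_rot': array([ 3.06572705e+00, -6.77423289e-01, -4.75145507e-04]), 'ft_force': array([ 0.01124148, -0.00664365, -0.57269454]), 'ft_torque': array([-0.00307806, -0.0073048 , -0.03303574]), 'finger_gap': 1.004811934204454} 22.0
{'fovy': 44.43442209348971, 'cx': 278.08292249018785, 'cy': 215.9924198294673, 'R': array([[ 0.02355458, -0.9996384 , -0.01297139],
       [-0.9962937 , -0.02239811, -0.08304936],
       [ 0.0827288 ,  0.01487951, -0.99646101]]), 't': array([ -24.5810965 ,  512.52052759, 1748.45002175])}
{'fovy': 57.819226454786964, 'cx': 280.9997056991235, 'cy': 206.43663648625875, 'R': array([[ 0.91784865, -0.3967203 , -0.01291701],
       [-0.21705059, -0.47438864, -0.85313801],
       [ 0.33232949,  0.78585522, -0.52152535]]), 't': array([-489.44818557,  248.60316524, 1215.0335644 ])}
```

View pics/top0.png

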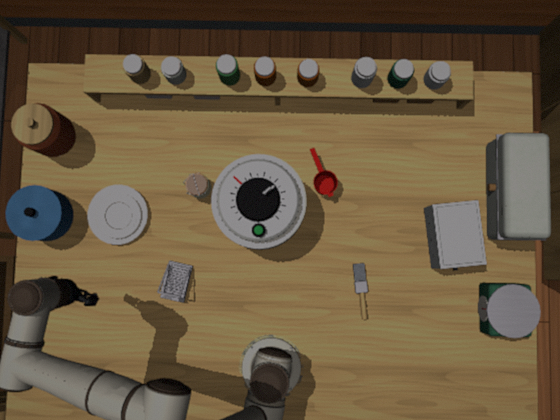

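View pics/side0.png

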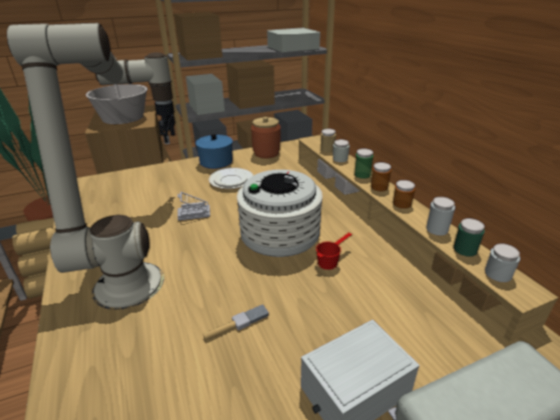

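The top view shows the dial at about (258,199), the button at (259,230), the red line at (238,182) and the lug's white mark near (268,189). I'll enlarge this area.

```bash
python3 - <<'E'
from h import *
im=cv2.imread('pics/top0.png')[145:255,200:320]
cv2.imwrite('pics/c0.png',cv2.resize(im,None,fx=5,fy=5,interpolation=cv2.INTER_CUBIC))
E
```

```text
(no output)
```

View pics/c0.png

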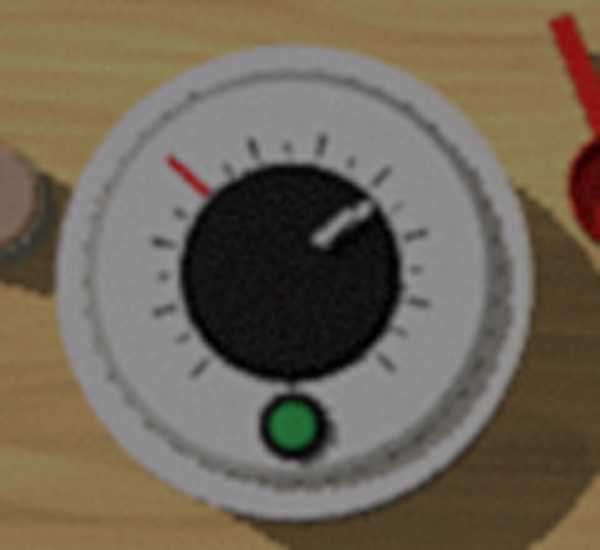

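The crop shows the dial centre at (291,272), the red line from (170,157) to (208,194), the mark from (318,241) to (372,205), and the button at (293,425).

```bash
cat >> h.py <<'E'
def cp(x,y,z,o=(200,145),s=5): return ray('top',o[0]+(x+.5)/s-.5,o[1]+(y+.5)/s-.5,z)
E
python3 - <<'E'
from h import *
np.set_printoptions(precision=1,suppress=True)
A=cp(291,272,230);B=cp(293,425,232);r0=cp(208,194,214);r1=cp(170,157,214);m1=cp(372,205,230);m0=cp(318,241,252)
an=lambda p:np.degrees(np.arctan2(*(p-A)[[1,0]]))
print(A,B,r0,r1,m0,m1)
print('dist B',np.linalg.norm((B-A)[:2]),np.linalg.norm((m1-A)[:2]),np.linalg.norm((r1-A)[:2]))
print('ang B',an(B),'red',an(r0),an(r1),an((r0+r1)/2),'mark',an(m1),an(m0))
print('edges',cp(181,272,230),cp(401,272,230),cp(291,163,230),cp(291,381,230))
print('side axis',proj('side',A),proj('side',B))
from scipy.spatial.transform import Rotation as R
print(R.from_rotvec(get_state()['eef_rot']).as_matrix())
E
```

```text
[546.1  47.1 230. ] [452.8  43.2 232. ] [595.2 100.5 214. ] [617.8 124.6 214. ] [562.7  30.1 252. ] [588.3  -1.3 230. ]
dist B 93.39704598426952 64.14715825018583 105.61692977465431
ang B -177.65536453816182 red 47.394271362760264 47.27187953820021 47.321723384191834 mark -48.86998896312531 -45.67294305280414
edges [544.6 114.1 230. ] [547.6 -19.9 230. ] [613.1  48.9 230. ] [479.6  45.3 230. ]
side axis (np.float64(278.1521432612845), np.float64(180.82287015859546)) (np.float64(253.04158054675574), np.float64(186.1765405669293))
[[ 0.9 -0.4 -0. ]
 [-0.4 -0.9 -0. ]
 [ 0.   0.  -1. ]]
```

Reading the dial: the lug is at about -48° and the red line at +47° about the axis (546,47), so the dial must turn about 95° counter-clockwise. The plan is to close the fingers, rise, turn the tool, and push with the flat -x side while following the arc.

Request:
{"api": "carry_out", "payload": {"rows": [[[0,0,0,-4,0],[0,0,0,-4,0],[0,0,0,0,0.14],[0,0,0,0,0.14],[0,0,0,0,0.14],[0,0,0,0,0.14],[0,0,0,0,0.14],[0,0,0,0,0.14],[0,0,0,0,0.14],[0,0,0,0,0.14],[0,0,0,0,0.14],[0,0,0,0,0.14]]], "force": 20}}

```text
time: 1.3
eef_pos: [261.7, 563.9, 327.2]
eef_rot: [1.827, -2.536, 0.015]
ft_force: [-0.4, -0.2, -0.4]
finger_gap: -0.001
```

```bash
cat >> h.py <<'E'
from scipy.spatial.transform import Rotation
def pose():
    s=get_state();M=Rotation.from_rotvec(s['eef_rot']).as_matrix();return s,s['eef_pos'],M
def to(x,y,z):
    s,p,M=pose();phi=np.degrees(np.arctan2(M[1,0],M[0,0]))
    print('t',s['time'],'pos',p.round(1),'phi',phi.round(1),'tilt z',M[:,2].round(3),'F',s['ft_force'].round(1),'gap',round(s['finger_gap'],3),'shift cm',(M.T@(np.array([x,y,z])-p)/10).round(2))
E
python3 -c "
from h import *
to(553,3,300)"
```

```text
t 1.3 pos [261.7 563.9 327.2] phi -108.5 tilt z [-0.007 -0.017 -1.   ] F [-0.4 -0.2 -0.4] gap -0.001 shift cm [ 43.91 -45.42   3.47]
```

Request:
{"api": "carry_out", "payload": {"rows": [[[0,3.2,-3.3,0,0],[0,3.2,-3.3,0,0],[0,3.2,-3.3,0,0],[0,3.2,-3.3,0,0],[0,3.2,-3.3,0,0],[0,3.2,-3.3,0,0],[0,3.2,-3.3,0,0],[0,3.2,-3.3,0,0],[0,3.2,-3.3,0,0],[0,3.2,-3.3,0,0],[0,3.2,-3.3,0,0],[0,0,0,0,0]]]}}

```text
time: 2.5
eef_pos: [498.2, 97.2, 327.6]
eef_rot: [1.821, -2.525, 0.02]
ft_force: [-1.6, -0.3, -0.2]
finger_gap: 0.001
```

```bash
python3 -c "
from h import *
to(553,3,300)"
```

```text
t 2.5 pos [498.2  97.2 327.6] phi -108.4 tilt z [-0.015 -0.027 -1.   ] F [-1.6 -0.3 -0.2] gap 0.001 shift cm [ 7.12 -8.19  2.93]
```

Request:
{"api": "carry_out", "payload": {"rows": [[[0,2.5,-2.8,0,0],[0,2.5,-2.8,0,0],[0,2.0,-2.5,0,0],[0,0,0,0.7,0.13],[0,0,0,0.7,0.13],[0,0,0,0.7,0.13],[0,0,0,0.7,0.12],[0,0,0,0,0]]]}}

```text
time: 3.3
eef_pos: [552.9, 1.4, 296.0]
eef_rot: [1.094, -2.912, 0.025]
ft_force: [-0.8, -0.0, -0.0]
finger_gap: 0.003
```

```bash
python3 -c "
from h import *
to(553,3,264)
snap('side','s1.png',(210,120,350,225),5)
s,p,M=pose()
for q in (0,22): print([(c-o)*5 for c,o in zip(proj('side',p+M[:,2]*q),(210,120))])"
```

```text
t 3.3 pos [552.9   1.4 296. ] phi -138.8 tilt z [-0.023 -0.026 -0.999] F [-0.8 -0.  -0. ] gap 0.003 shift cm [-0.22  0.13  3.19]
[np.float64(376.23932911266934), np.float64(241.02849428033295)]
[np.float64(376.16605693085233), np.float64(271.6409302420168)]
```

View pics/s1.png

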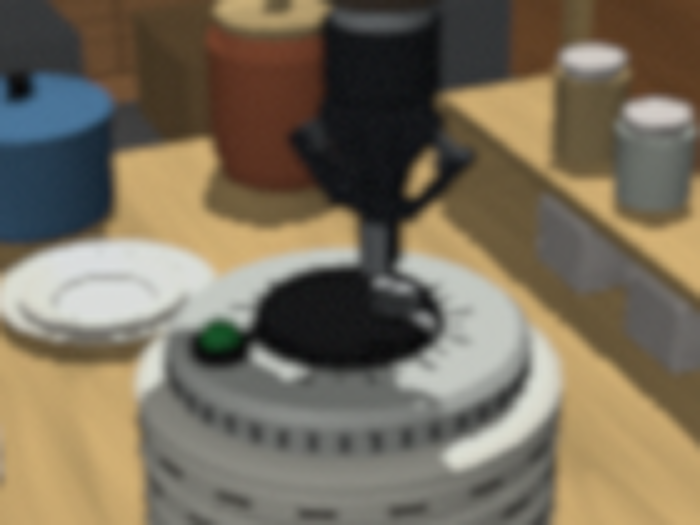

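The fingertip ends at crop (376,272), where a 22 mm nose puts it. It stands just beside the lug at (395,290), on the clockwise side. I'll descend now.

Request:
{"api": "carry_out", "payload": {"rows": [[[0,0,0,1.2,0],[0,0,0,1.2,0],[0,0,0,1.0,0],[0,0,0,0,0]]]}}

```text
time: 3.75
eef_pos: [552.1, 1.4, 259.9]
eef_rot: [1.107, -2.909, 0.025]
ft_force: [-0.1, 0.6, -0.3]
finger_gap: 0.0
```

```bash
cat >> h.py <<'E'
def arc():
    s,p,M=pose();q=p[:2]-np.array([546,47]);th=np.degrees(np.arctan2(q[1],q[0]))
    to(553,3,259);print('r',np.hypot(*q).round(1),'th',th.round(1),'lug frame(phi+90): radial,tang',[(q@np.array([np.cos(a),np.sin(a)])).round(1) for a in (np.arctan2(M[1,0],M[0,0])+np.pi/2,np.arctan2(M[1,0],M[0,0])+np.pi)])
E
python3 -c "
from h import *
arc()"
```

```text
t 3.75 pos [552.1   1.4 259.9] phi -138.3 tilt z [-0.022 -0.026 -0.999] F [-0.1  0.6 -0.3] gap 0.0 shift cm [-0.18  0.06  0.09]
r 46.0 th -82.4 lug frame(phi+90): radial,tang [np.float64(38.1), np.float64(-25.8)]
```

Request:
{"api": "carry_out", "payload": {"rows": [[[0,-0.5,0,0,0],[0,-0.5,0,0,0],[0,-0.39,-0.15,0,-0.1],[0,-0.39,-0.15,0,-0.1],[0,-0.39,-0.15,0,-0.1],[0,-0.39,-0.15,0,-0.1],[0,0,0,0,0]]]}}

```text
time: 4.45
eef_pos: [574.5, 14.9, 259.8]
eef_rot: [1.677, -2.608, 0.018]
ft_force: [-0.5, -0.1, -0.1]
finger_gap: -0.004
```

```bash
python3 -c "
from h import *
arc()"
```

```text
t 4.45 pos [574.5  14.9 259.8] phi -114.5 tilt z [-0.028 -0.032 -0.999] F [-0.5 -0.1 -0.1] gap -0.004 shift cm [1.97 1.46 0.18]
r 42.9 th -48.4 lug frame(phi+90): radial,tang [np.float64(39.2), np.float64(-17.4)]
```

```bash
python3 -c "
from h import *
snap('side','s2.png',(240,140,330,210),8)"
```

```text
(no output)
```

View pics/s2.png

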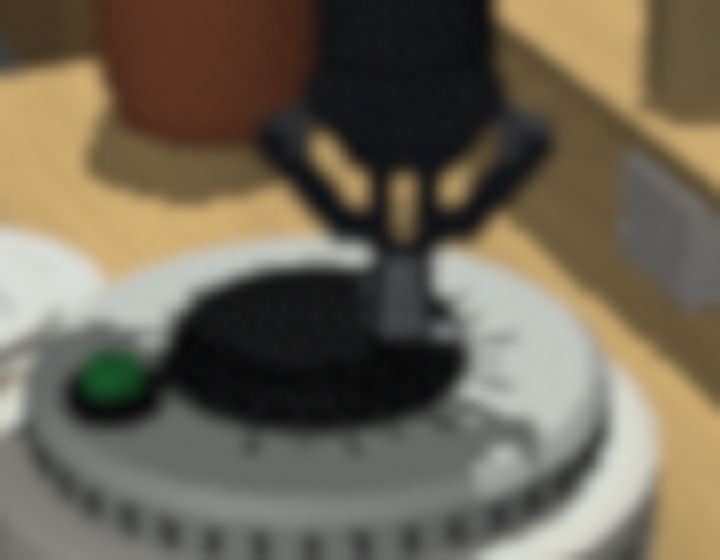

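The fingertip at (400,330) is behind the lug, and the lug and mark at (445,330) have moved with it. I'll continue along the arc.

Request:
{"api": "carry_out", "payload": {"rows": [[[0,-0.4,-0.13,0,-0.1],[0,-0.4,-0.13,0,-0.1],[0,-0.4,-0.13,0,-0.1],[0,-0.4,-0.13,0,-0.1],[0,-0.4,-0.13,0,-0.1],[0,-0.4,-0.13,0,-0.1],[0,-0.4,-0.13,0,-0.1],[0,-0.4,-0.13,0,-0.1],[0,0,0,0,0]]]}}

```text
time: 5.4
eef_pos: [591.0, 41.6, 260.4]
eef_rot: [2.566, -1.738, 0.009]
ft_force: [0.1, 0.4, -0.5]
finger_gap: -0.001
```

```bash
python3 -c "
from h import *
arc()
snap('side','s3.png',(240,140,330,210),8)"
```

```text
t 5.4 pos [591.   41.6 260.4] phi -68.2 tilt z [-0.019 -0.039 -0.999] F [ 0.1  0.4 -0.5] gap -0.001 shift cm [2.17 4.95 0.36]
r 45.3 th -6.8 lug frame(phi+90): radial,tang [np.float64(39.8), np.float64(-21.7)]
```

View pics/s3.png

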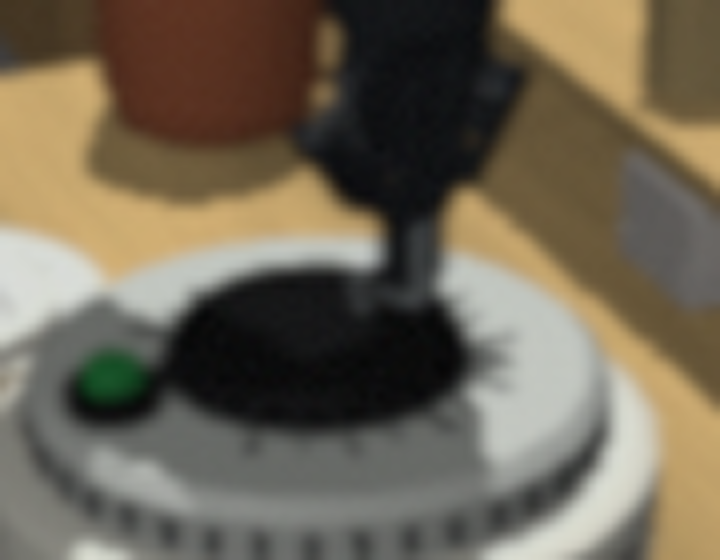

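Request:
{"api": "carry_out", "payload": {"rows": [[[0,-0.45,-0.12,0,-0.05],[0,-0.45,-0.12,0,-0.06],[0,-0.45,-0.12,0,-0.06],[0,-0.4,-0.12,0,-0.06],[0,0,0,0,0]]]}}

```text
time: 5.95
eef_pos: [588.7, 57.8, 260.6]
eef_rot: [2.741, -1.446, 0.008]
ft_force: [0.0, -0.1, 0.4]
finger_gap: -0.004
```

```bash
python3 -c "
from h import *
arc()
snap('top','t4.png',(220,155,310,245),6)"
```

```text
t 5.95 pos [588.7  57.8 260.6] phi -55.6 tilt z [-0.015 -0.04  -0.999] F [ 0.  -0.1  0.4] gap -0.004 shift cm [2.5  6.03 0.44]
r 44.0 th 14.2 lug frame(phi+90): radial,tang [np.float64(41.3), np.float64(-15.2)]
```

View pics/t4.png

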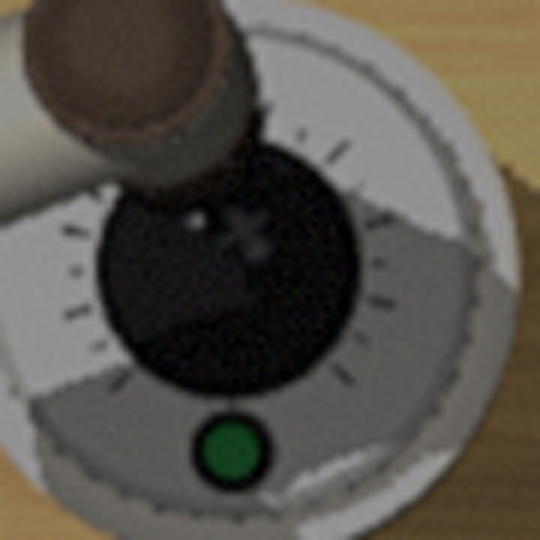

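The arm hides most of it. The crest's inner end shows as a white dot at (200,218), and I'll turn that into an angle.

```bash
python3 -c "
from h import *
d=cp(200,218,252,(220,155),6);A=cp(229,268,230,(220,155),6);print(d,A,np.degrees(np.arctan2(d[1]-47,d[0]-546)))"
```

```text
[567.68833908  61.17839901 252.        ] [545.34784604  47.19205341 230.        ] 33.173999475089275
```

Request:
{"api": "carry_out", "payload": {"rows": [[[0,-0.4,-0.1,0,-0.08],[0,-0.4,-0.1,0,-0.08],[0,0,0,0,0]]]}}

```text
time: 6.3
eef_pos: [586.5, 64.6, 260.9]
eef_rot: [2.846, -1.23, 0.007]
ft_force: [0.1, -0.1, -0.3]
finger_gap: -0.0
```

```bash
python3 -c "
from h import *
arc()"
```

```text
t 6.3 pos [586.5  64.6 260.9] phi -46.7 tilt z [-0.012 -0.04  -0.999] F [ 0.1 -0.1 -0.3] gap -0.0 shift cm [2.18 6.65 0.48]
r 44.2 th 23.5 lug frame(phi+90): radial,tang [np.float64(41.6), np.float64(-15.0)]
```

Request:
{"api": "carry_out", "payload": {"rows": [[[0,1.0,0,0,0],[0,1.5,0,0,0],[0,0,0,-2.5,0],[0,0,0,-2.5,0],[0,0,0,0,0]]]}}

```text
time: 6.8
eef_pos: [607.7, 45.0, 312.8]
eef_rot: [2.839, -1.246, 0.006]
ft_force: [-0.8, 0.4, -0.6]
finger_gap: 0.002
```

```bash
python3 -c "
from h import *
to(452.8,43.2,300)"
```

```text
t 6.8 pos [607.7  45.  312.8] phi -47.4 tilt z [-0.013 -0.039 -0.999] F [-0.8  0.4 -0.6] gap 0.002 shift cm [-10.37  11.48   1.48]
```

Request:
{"api": "carry_out", "payload": {"rows": [[[0,-2.6,2.9,0,0],[0,-2.6,2.9,0,0],[0,-2.6,2.9,0,0],[0,-2.6,2.9,0,0],[0,0,0,0,0]]]}}

```text
time: 7.3
eef_pos: [449.3, 40.6, 309.7]
eef_rot: [2.829, -1.263, -0.002]
ft_force: [0.2, 0.2, -0.2]
finger_gap: -0.0
```

```bash
python3 -c "
from h import *
to(452.8,43.2,270)
snap('top','t5.png',(220,155,310,245),6)"
```

```text
t 7.3 pos [449.3  40.6 309.7] phi -48.1 tilt z [-0.019 -0.039 -0.999] F [ 0.2  0.2 -0.2] gap -0.0 shift cm [-0.02 -0.59  3.95]
```

View pics/t5.png

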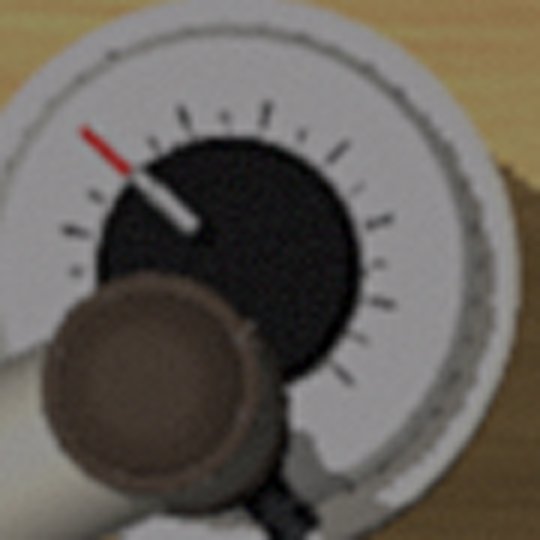

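The white mark, from (195,227) to (135,176), now meets the red line, from (84,130) to (129,172). I'll compute how close they are.

```bash
python3 -c "
from h import *
im=cv2.imread('pics/raw_t5.png').astype(int)[170:200,228:258]
b,g,r=im[...,0],im[...,1],im[...,2]
yy,xx=np.mgrid[170:200,228:258]
red=(r-np.maximum(b,g)>50)
w=(np.minimum(np.minimum(r,g),b)>80)&(np.hypot(xx-258.1,yy-199.5)<21)
A=np.array([546,47])
for n,m,z in(('red',red,214),('rimmark',w&(np.hypot(xx-258.1,yy-199.5)>17),230),('crest',w&(np.hypot(xx-258.1,yy-199.5)<15),252)):
    p=ray('top',xx[m].mean(),yy[m].mean(),z);print(n,m.sum(),xx[m].mean(),yy[m].mean(),p,np.degrees(np.arctan2(*(p[:2]-A)[::-1])))
for n,x,y,z in(('rim',136,177,230),('crest in',193,227,252),('red in',129,172,214),('red out',84,130,214)):
    p=cp(x,y,z,(220,155),6);print(n,np.degrees(np.arctan2(*(p[:2]-A)[::-1])))
"
```

```text
red 18 237.16666666666666 179.72222222222223 [606.41666329 113.26734241 214.        ] 47.64422643670507
rimmark 12 244.75 185.91666666666666 [585.39920018  87.9767643  230.        ] 46.12441775960705
crest 15 249.93333333333334 190.33333333333334 [569.25843678  70.199195   252.        ] 44.926937681290724
rim 47.386183478419724
crest in 45.80731094769366
red in 47.29294928567861
red out 47.56992937591372
```

The mark is about 1° off the red line, with ±5° allowed. Next I centre over the button and descend to just above it.

Request:
{"api": "carry_out", "payload": {"rows": [[[0,-0.2,-0.5,0,0],[0,0,0,2,0],[0,0,0,2,0],[0,0,0,0.8,0],[0,0,0,0,0]]]}}

```text
time: 7.85
eef_pos: [459.5, 45.2, 259.7]
eef_rot: [2.828, -1.271, 0.003]
ft_force: [-0.5, -0.0, 0.2]
finger_gap: -0.001
```

```bash
python3 -c "
from h import *
to(452.4,44,247.5)"
```

```text
t 7.85 pos [459.5  45.2 259.7] phi -48.4 tilt z [-0.015 -0.038 -0.999] F [-0.5 -0.   0.2] gap -0.001 shift cm [-0.4   0.56  1.23]
```

Request:
{"api": "carry_out", "payload": {"rows": [[[0,-0.4,0.56,0,0],[0,0,0,0,0]]]}}

```text
time: 8.05
eef_pos: [453.7, 44.7, 260.2]
eef_rot: [2.828, -1.271, 0.004]
ft_force: [0.7, 0.5, -0.4]
finger_gap: 0.002
```

```bash
python3 -c "
from h import *
to(452.4,44,247.5)"
```

```text
t 8.05 pos [453.7  44.7 260.2] phi -48.4 tilt z [-0.015 -0.039 -0.999] F [ 0.7  0.5 -0.4] gap 0.002 shift cm [-0.06  0.1   1.27]
```

Request:
{"api": "carry_out", "payload": {"rows": [[[0,0,0,0.5,0],[0,0,0,0.3,0],[0,0,0,0.3,0],[0,0,0,0.2,0],[0,0,0,0.1,0]]]}}

```text
time: 8.55
eef_pos: [454.8, 44.9, 252.2]
eef_rot: [2.833, -1.27, 0.013]
ft_force: [-3.0, 1.0, 4.4]
finger_gap: -0.001
```

```bash
python3 -c "
from h import *
to(452.4,44,247.5)"
```

```text
t 8.55 pos [454.8  44.9 252.2] phi -48.3 tilt z [-0.007 -0.037 -0.999] F [-3.   1.   4.4] gap -0.001 shift cm [-0.1   0.23  0.48]
```

Request:
{"api": "carry_out", "payload": {"rows": [[[0,0,0,0.5,0],[0,0,0,0.5,0],[0,0,0,0.5,0]]]}}

```text
time: 8.85
eef_pos: [454.9, 44.9, 251.6]
eef_rot: [2.839, -1.265, 0.025]
ft_force: [-13.5, 4.7, 27.0]
finger_gap: -0.002
```

```bash
python3 -c "
from h import *
to(452.4,44,247.5)"
```

```text
t 8.85 pos [454.9  44.9 251.6] phi -48.0 tilt z [ 0.001 -0.037 -0.999] F [-13.5   4.7  27. ] gap -0.002 shift cm [-0.11  0.24  0.42]
```

```bash
python3 -c "
from h import *
to(452.4,44,247.5)
snap('side','s6.png',(225,150,305,210),9)
s=get_state();print(s['ft_force'])"
```

```text
t 8.85 pos [454.9  44.9 251.6] phi -48.0 tilt z [ 0.001 -0.037 -0.999] F [-13.5   4.7  27. ] gap -0.002 shift cm [-0.11  0.24  0.42]
[-13.13811901   3.71158288  27.3116548 ]
```

View pics/s6.png

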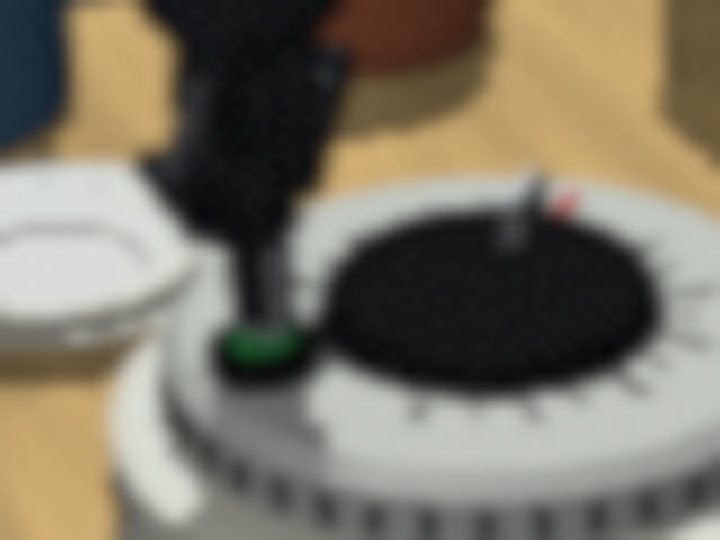

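The tip at (265,328) presses on the green button at (262,345), which now sits low in its collar. There is a gap to the dial's edge at x=328. I'll check the projected heights.

```bash
python3 -c "
from h import *
s,p,M=pose()
f=lambda X:[round((c-o)*9) for c,o in zip(proj('side',X),(225,150))]
for q in(22,25.6):
  print(q,[f(p+M@np.array([a,b,q])) for a,b in((0,0),(11,14.5),(11,-14.5),(-11,14.5),(-11,-14.5))])
for z in(232,226,214):print(z,f([452,43,z]),f([452-14*.33,43-14*.79,z]))
print('dial edge',f([480,44,230]))
im=cv2.imread('pics/side0.png').astype(int);j=cv2.imread('pics/raw_s6.png').astype(int)
for i in(im,j):
  m=(i[...,1]-np.maximum(i[...,0],i[...,2])>25);m[:150]=0;m[210:]=0;m[:,:225]=0;m[:,305:]=0
  y,x=np.nonzero(m);print('green',len(x),x.min(),x.max(),y.min(),y.max(),x.mean(),y.mean())
"
```

```text
22 [[257, 329], [265, 350], [301, 318], [213, 340], [250, 308]]
25.6 [[258, 338], [266, 359], [302, 326], [213, 349], [250, 317]]
232 [251, 326] [249, 342]
226 [251, 340] [250, 356]
214 [253, 368] [251, 384]
dial edge [320, 315]
green 41 250 257 183 189 253.46341463414635 186.0731707317073
green 10 251 256 187 189 253.1 188.2
```

Request:
{"api": "carry_out", "payload": {"rows": [[[0,0,0,-0.15,0],[0,0,0,0,0]]]}}

```text
time: 9.1
eef_pos: [454.9, 45.0, 256.5]
eef_rot: [2.842, -1.264, 0.031]
ft_force: [0.3, -0.9, 2.4]
finger_gap: -0.002
```

Request:
{"api": "carry_out", "payload": {"rows": [[[0,0,0,-0.2,0],[0,0,0,0,0]]]}}

```text
time: 9.3
eef_pos: [454.9, 45.1, 258.5]
eef_rot: [2.843, -1.265, 0.032]
ft_force: [-1.1, 0.9, 0.1]
finger_gap: 0.001
```

Request:
{"api": "carry_out", "payload": {"rows": [[[0,0,0,-0.2,0],[0,0,0,0,0]]]}}

```text
time: 9.5
eef_pos: [454.5, 45.1, 259.4]
eef_rot: [2.841, -1.265, 0.029]
ft_force: [0.7, 0.1, 0.1]
finger_gap: -0.001
```

Request:
{"api": "carry_out", "payload": {"rows": [[[0,0,0,-0.2,0],[0,0,0,0,0]]]}}

```text
time: 9.7
eef_pos: [454.4, 45.1, 260.7]
eef_rot: [2.84, -1.265, 0.027]
ft_force: [0.5, 0.9, 0.5]
finger_gap: -0.001
```

Contact force lasts until a TCP height of about 257.5 mm and the hard stop was at 251.6 mm. That is about 6 mm of travel, so the button went fully down. I'll retract and check.

Request:
{"api": "carry_out", "payload": {"rows": [[[0,0,0,-3,0],[0,0,0,-3,0],[0,-2,3,0,0],[0,-2,3,0,0],[0,0,0,0,0],[0,0,0,0,0],[0,0,0,0,0]]]}}

```text
time: 10.4
eef_pos: [381.6, 37.0, 322.2]
eef_rot: [2.838, -1.265, 0.024]
ft_force: [0.4, 0.2, -0.1]
finger_gap: -0.001
```

```bash
python3 -c "
from h import *
to(452.4,44,247.5)
a=cams.snapshot('top')[:,:,::-1];b=cams.snapshot('side')[:,:,::-1]
A=cv2.resize(a[150:250,180:350],None,fx=4,fy=4,interpolation=2);B=cv2.resize(b[140:215,200:370],None,fx=4,fy=4,interpolation=2)
cv2.imwrite('pics/f.png',np.vstack([A,B])[:600])
print(np.vstack([A,B]).shape)"; python3 -c "
import cv2;im=cv2.imread('pics/f.png');print(im.shape)"
```

```text
t 10.4 pos [381.6  37.  322.2] phi -48.0 tilt z [ 0.    -0.037 -0.999] F [ 0.4  0.2 -0.1] gap -0.001 shift cm [ 4.   -5.92  7.44]
(700, 680, 3)
(600, 680, 3)
```

View pics/f.png

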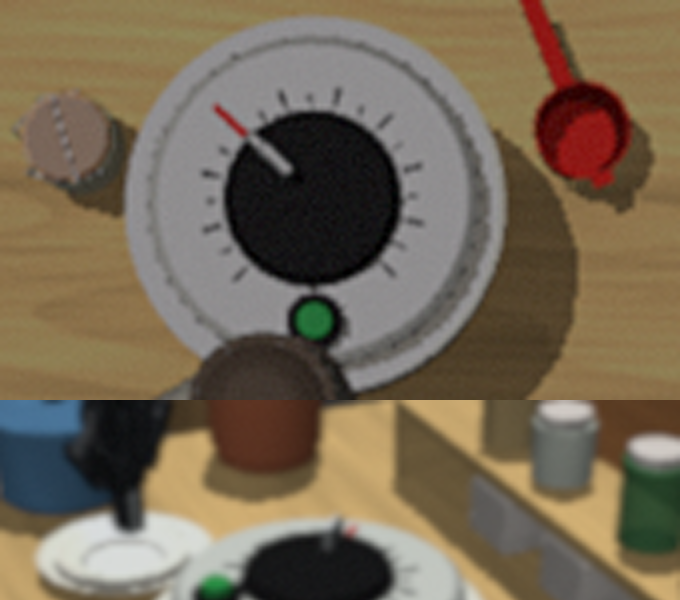

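The mark at (250,137) lines up with the red line at (232,122). The button at (315,320) is up again, and the dryer, jar and cup have not moved. The arm is clear, so I'm handing in.

```bash
python3 -c "
from h import *
print(env.close_job())"
```

```text
the job is handed in; nothing more can be done
None
```

The dial is on the red line, the start button was pressed fully down and sprang back, and the job is handed in. I used one closed fingertip throughout, pushing the lug about 95° counter-clockwise from its clockwise side, and finished at about 10.5 s of the 45 s.

- **Dial:** after the push, the index mark at the rim measured 0 to 1.5° short of the red line, with about 5° allowed. The white line on the lug's crest read up to 2.7° short. I put that difference down to the 2 mm camera calibration, and I did not nudge the dial again.
- **Start button:** it met a hard stop after about 6 mm of travel. The force peaked near 27 N because I pressed on past the stop. The final picture shows the button up again.
- **Surroundings:** in the last pictures the dryer, jar and cup stood where they were, and the arm was clear and touching nothing. I judged this by eye. I did not measure any object's position, and the slicer, tin and brush were not in the last pictures, though the arm stayed well away from them after its first move.

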